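# Set up a cross-cut at the sawing jig and show where the saw goes

## Robot

A 6-joint arm with a two-finger parallel gripper is mounted at the origin on a cart in front of the work surface, level with it; the furniture and walls round the work are solid. World frame = base frame: x ahead of the robot, y to its left, z up, the work surface at z = 0. Lengths are in m, angles in rad, forces in N, time in s.
With the tool pointing down it reaches from about 0.3 to 0.775 m from the base axis. Payload 14.6 kg.
Tool frame: the origin (TCP) lies midway between the tips of the shut fingers; the grasp point (between the pads) lies 19 mm behind it; z points along the fingers, y is the line along which they close (so a half turn about z gives the same grasp; the last joint's range is limited). The gripper opens to 94 mm and grips with 3 to 60 N. Pads are 16 mm wide; open, the fingers measure 119 mm over their backs; the gripper's body (75 mm by 177 mm) begins 78 mm behind the grasp point.
Start: joints at [-1.391, 0.3, 1.521, -0, 1.321, -0.067], TCP at [0.134, -0.533, 0.205] pointing down, gripper open.
Joint ranges: [-3.03, 3.03], [-0.79, 2.21], [0.23, 2.52], [-1.04, 4.18], [0, 3.07], [-2.55, 2.55]. Speed limits (rad/s): [2.22, 2.22, 2.57, 3.14, 3.14, 3.14].

## Interface

Orientations are given as [roll, pitch, yaw] about the fixed x, y, z axes, in that order (R = Rz(yaw) Ry(pitch) Rx(roll)).
In Python, from station import ctrl gives the robot as it stands. The module is installed in compiled form; this text tells all that it offers.
- The arm moves only by the tool servo_tool, never from a script. Its argument "plan" is a list of rows, each a list of 7 numbers: the opening in per cent of the stroke, from 0 (shut) to 100 (fully open), then the shift along the tool's x, y, z in m, then the turn, a rotation vector about the tool's x, y, z in rad. A call has exactly 8 rows; each row shifts and turns the commanded pose from where the row before left it, along the tool's axes as they then stand; what a row does not reach is not made up. A row lasts 1/8 s, in which the tool goes at most 62.5 mm and 10.7 degrees, less where a joint would pass 70% of its speed; a pose out of reach is approached as far as the arm can. A call with a gripper value outside its range is refused whole. The fingers move at their own pace and stop on an object; "force" is the grip in N (left out, the last holds). Time passes only in rows, so rows that do not move let the fingers close, or fill a call up. It gives the time, the measured TCP pose, the force, the opening and the grip force at its end, in the units of the state.
- ctrl.get_obs(): the state, without advancing time (a new reading comes with each control period).
- ctrl.camera(name): name is "side" or "top" or "wrist"; returns a dict with "pixels" (400x640x3 uint8, red, green, blue), "z_map" (400x640 float32, m along the optical axis (not along the pixel's ray), 0 where there is no reading), "mtx" (3x3 intrinsics, pixels), "pose" (4x4, takes a point from camera to world coordinates). Camera axes: x right, y up, looking along -z (the intrinsics and any distortion apply to the point x, -y, -z); pixel columns grow to the right and rows downward; lengths in m; the calibration is good to about 2 mm. A picture is of the moment at which its call begins.
- ctrl.hand_in(): hands the job in; it is judged then, once.
The state is a dict: "time_s": time; "qpos": joint angles; "joint_vel": joint speeds; "tau": joint torques, N m; "ee_pos": TCP position; "eef_rot": TCP orientation; "force": force on the tool from outside, world axes, zero at the start; "moment": the same for the moment, N m; "grip_width": finger opening in m; "grip_force": force on a finger pad.
Only numpy, scipy, OpenCV 4.12 (cv2) and the standard library are available. Lean on these libraries where they do the work, as an engineer would, in place of code of your own. Each camera call takes 0.05 s, during which the arm holds its last target. There are 200 camera calls.

## Task

Set up the short pine strip for a square cut at the sawing jig, using the fingertips only and never picking anything up: swing the flip stop fully down, push the strip flat against the fence and along it until its end butts against the stop. Then show the trainee where the saw goes: from straight above, point at the square slot in the fence, fingertips just over it without touching, and stay there for about two seconds. Leave the tools lying around the jig alone.

Things in the scene. Friction and masses are not known exactly. Their poses are not given: they have to be found in the camera images.
- jig: Sawing jig, fixed on the table: grey board base 12 mm thick (x -85 to +75, y -150 to +150 mm in its frame), brown wooden fence along its far side (x +45 to +65, full length, top at z 48). Origin: middle of its length, table level; x points square into the fence, y along it towards the stop, z up. Slanted slots at y -95 and -30, square slot at y +45.
- square_slot (a point): Middle of the square saw slot (4 mm wide, runs straight across the fence, 20 mm) at the fence's top, 48 mm above the table; frame parallel to the jig's. It is the slot nearest the flip stop, 40 mm from the stop's near side. The other two slots are slanted at 45 degrees.
- flip_stop (a joint): Angle (rad) of the aluminium stop with red foot: 0 = hanging fully down in front of the fence (mechanical end), 1.57 = sticking out level towards the jig's -x, more = pointing up, 2.4 the limit. A stiff hinge (0.03 N m) keeps it where it is left, so it must be pushed all the way. It is raised at the start.
- stop_hinge (a point): The stop's hinge axis, parallel to the jig's y: at (37, 93, 60) mm in the jig's frame. The stop is 16 mm wide (jig y 85 to 101), reaches 44 mm from the axis: a 10 mm bar ending in a red foot. Its clevis reaches 67 mm above the table, y 78 to 108. Hanging down, its end is 16 mm over the table and the foot spans jig x 26 to 44.
- stop_foot (a point): Centre of the red foot's front face (16 mm wide, 14 mm high): 11 mm in front of and 37 mm below the hinge axis when the stop hangs down; it moves with the stop. The front face looks to the jig's -x when down and upwards when the stop is level.
- strip: Pine strip 22 x 75 x 18 mm (x, y, z of its frame), origin at the centre of its underside, long side y, mass some 40 g. Starts on the base, clear of fence and stop, turned up to 0.3 rad. Seated, its long side lies on the fence face (jig x +45) and its end on the stop's near side (jig y +85): origin at about (34, 47.5, 12) mm in the jig's frame.
- back_saw: Bystander: small back saw with dark turned handle and brass back, 300 x 50 x 26 mm, lying left of the jig. Origin: middle, underside.
- glue_bottle: Bystander: white and yellow glue bottle with red tip, 42 mm wide, 130 mm tall, standing behind the jig. Origin: centre of its underside.
- marker: Bystander: white and red marker pen, 17 x 135 x 16 mm, lying between robot and jig. Origin: centre of its underside, long side y.
- masking_tape: Bystander: black roll of tape, 62 mm across, 19 mm high, lying flat in front of the jig's left end. Origin: centre of its underside.
- screwdriver: Bystander: black screwdriver, 26 x 146 x 26 mm, lying right of the jig. Origin: middle, underside, long side y.

How it is judged:
By the outcome, as a careful person would: the job done as asked, in the order asked, and still so for the second after the job is handed in, with the robot touching nothing.
It also fails if it takes over 64 s, if anything falls off the work surface, if the arm or the gripper's body presses on something with over 40 N, if the wrist force passes 120 N, or if a joint passes its speed limit or range.

## Working session

There is one attempt and no reset: what is moved stays moved. The work goes in short steps, Python scripts to look and compute and a tool call to move; the robot and the scene stay as the last step left them, time stands still between calls to the robot, and variables do not carry over. Pictures are saved under pics/ and viewed, at most 10 in all, crops included, and the job is handed in when it is done.

Besides the shell and the picture viewer there is one more tool, called by a JSON object that holds its "fn" and its "kwargs". servo_tool: Moves the arm, as the interface text tells. Its arguments: {"type":"object","properties":{"plan":{"type":"array","items":{"type":"array","items":{"type":"number"}}},"force":{"type":"number"}},"required":["plan"]}

```bash
mkdir -p pics
python3 - <<'E'
from station import ctrl
import cv2,numpy as np
o=ctrl.get_obs();print(o)
for n in("top","side"):
    c=ctrl.camera(n);cv2.imwrite(f"pics/{n}0.png",c["pixels"][:,:,::-1]);np.savez(f"{n}0.npz",**c);print(n,c["mtx"],c["pose"])
E
```

```text
{'time_s': 0.0, 'qpos': array([-1.39057732e+00,  3.00464650e-01,  1.52156624e+00, -2.18198651e-05,
        1.32069674e+00, -6.66229783e-02]), 'joint_vel': array([-6.66420260e-04, -1.45788425e-03,  9.55588711e-04,  3.11744784e-04,
        3.78630671e-08,  1.29631261e-03]), 'tau': array([ 4.82983596e-04, -5.31805015e+01, -3.52736735e+01,  7.08830310e-02,
        2.44265457e-02, -9.55525502e-05]), 'ee_pos': array([ 0.13432188, -0.53308136,  0.20489615]), 'eef_rot': array([-3.14045879e+00, -5.44716812e-05,  2.46847367e-01]), 'force': array([-0.61364414,  0.12254562, -0.29364054]), 'moment': array([0.00049837, 0.0132342 , 0.0170949 ]), 'grip_force': 0.0, 'grip_width': 0.09401481309694627}
top [[401.26999541   0.         318.15822914]
 [  0.         401.26999541 203.10667516]
 [  0.           0.           1.        ]] [[ 0.02007438  0.98139613 -0.19094148  0.39745663]
 [-0.9997552   0.02148125  0.00530084  0.05990719]
 [ 0.00930388  0.19078832  0.98158711  1.03013789]
 [ 0.          0.          0.          1.        ]]
side [[394.37433229   0.         321.34236793]
 [  0.         394.37433229 204.58672272]
 [  0.           0.           1.        ]] [[ 9.99805652e-01  5.47829007e-04 -1.97068274e-02  5.46771075e-01]
 [-1.68060658e-02  5.46250415e-01 -8.37453306e-01 -7.25151677e-01]
 [ 1.03060814e-02  8.37621743e-01  5.46153459e-01  5.87049002e-01]
 [ 0.00000000e+00  0.00000000e+00  0.00000000e+00  1.00000000e+00]]
```

View pics/top0.png

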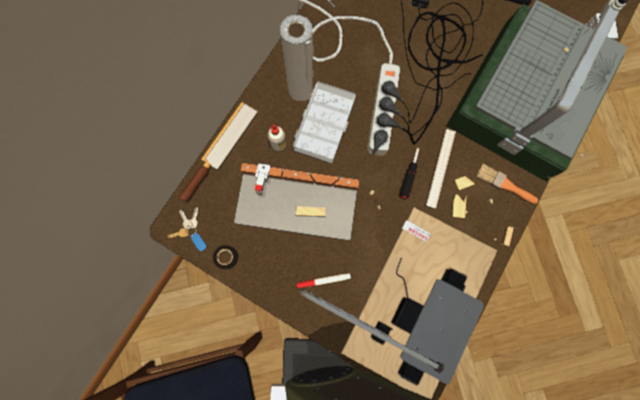

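View pics/side0.png

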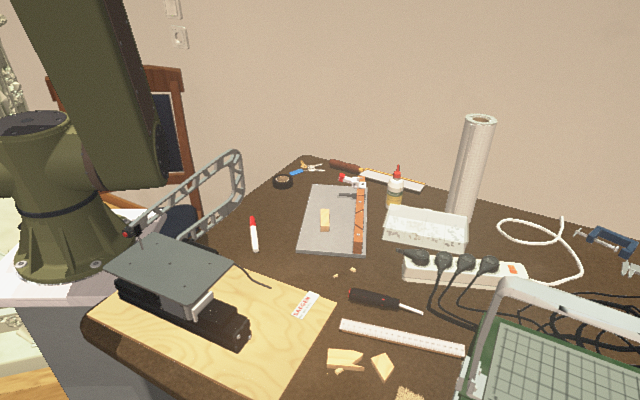

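The top view shows the jig at about (235–358, 165–238). The fence is on its far side, the stop is at (262,178) towards the left, and the strip is at (310,211). The marker is at (323,281), the tape at (225,257), the saw at (220,150) and the glue at (277,138). The side view agrees: the stop is raised at (350,181) and the strip is at (325,220).

```bash
cat > h.py <<'E'
import cv2,numpy as np
def ray(c,uv,z):
    uv=np.atleast_2d(uv).astype(float);K=c["mtx"];P=c["pose"]
    d=np.c_[(uv[:,0]-K[0,2])/K[0,0],-(uv[:,1]-K[1,2])/K[1,1],-np.ones(len(uv))]@P[:3,:3].T
    o=P[:3,3];return o+d*((z-o[2])/d[:,2])[:,None]
def rect(c,m,z,box):
    x0,y0,x1,y1=box;mm=np.zeros_like(m);mm[y0:y1,x0:x1]=m[y0:y1,x0:x1]
    v,u=np.nonzero(mm);p=ray(c,np.c_[u,v],z)[:,:2]
    r=cv2.minAreaRect((p*1000).astype(np.float32));return r,cv2.boxPoints(r),p.mean(0)*1000,len(u)
def hsv(c):return cv2.cvtColor(np.ascontiguousarray(c["pixels"]),cv2.COLOR_RGB2HSV)
def cloud(c):
    z=c["z_map"];v,u=np.mgrid[:400,:640];K=c["mtx"];P=c["pose"]
    p=np.stack([(u-K[0,2])/K[0,0]*z,-(v-K[1,2])/K[1,1]*z,-z],-1);return p@P[:3,:3].T+P[:3,3]
E
python3 - <<'E'
from h import *
c=dict(np.load("top0.npz"));h=hsv(c)
for u,v in[(300,200),(310,211),(300,175),(262,172),(258,187),(330,212),(255,200),(261,180)]:print(u,v,h[v,u])
H,S,V=h[...,0],h[...,1],h[...,2]
b=(205,150,385,250)
strip=(H>15)&(H<35)&(S>70)&(V>140)
fence=((H<15)|(H>170))&(S>110)&(V>90)
base=(S<60)&(V>90)
for n,m,z,bb in[("strip",strip,.03,(280,195,345,225)),("fence",fence,.048,(272,150,385,195)),("fenceall",fence,.048,(235,150,385,195)),("base",base,.012,(230,185,365,250))]:
    r,bx,me,k=rect(c,m,z,bb);print(n,k,np.round(r[0],1),np.round(r[1],1),round(r[2],1),bx.round(0).tolist(),me.round(1))
im=c["pixels"][145:250,215:375,::-1];cv2.imwrite("pics/crop0.png",cv2.resize(im,None,fx=5,fy=5,interpolation=cv2.INTER_CUBIC))
E
```

```text
300 200 [ 22  35 182]
310 211 [ 23  99 236]
300 175 [ 12 163 211]
262 172 [ 25   7 232]
258 187 [  1 207 236]
330 212 [ 19  36 189]
255 200 [ 21  37 179]
261 180 [ 38  12 243]
strip 277 [571.3  73.5] [74.3 24. ] 88.5 [[558.0, 37.0], [582.0, 36.0], [584.0, 110.0], [560.0, 111.0]] [571.  74.]
fence 809 [654.6  63.5] [225.2  36.6] 79.5 [[616.0, -44.0], [652.0, -51.0], [693.0, 171.0], [657.0, 178.0]] [655.1  63.7]
fenceall 1023 [639.4 105.5] [304.6  69.7] 83.3 [[587.0, -42.0], [656.0, -50.0], [692.0, 253.0], [623.0, 261.0]] [657.1  96.8]
base 5098 [586.3 113. ] [301.1 134.1] 82.9 [[501.0, -28.0], [634.0, -45.0], [672.0, 254.0], [538.0, 271.0]] [579.4 107.1]
```

View pics/crop0.png

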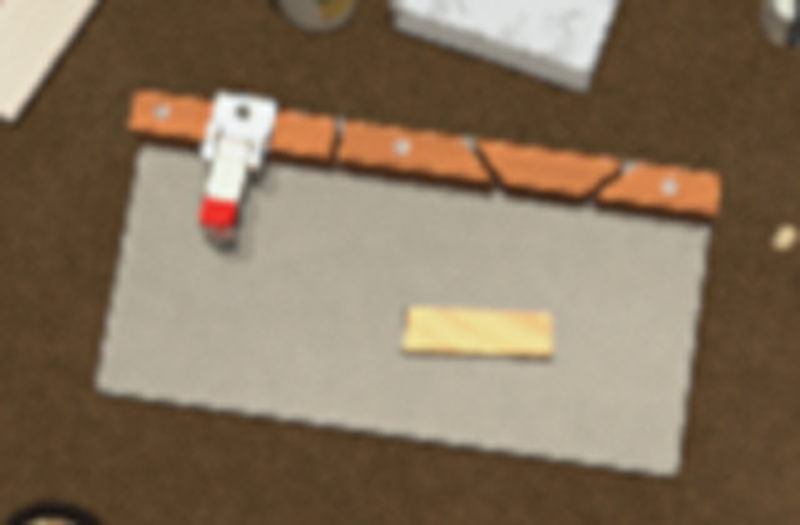

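The crop shows the square slot at crop (337,140), which is full-image (282,173). The stop sticks out towards the near side, with its red foot at crop (219,215). The strip lies at crop (478,331) with no obstacles around it.

Run:
```python
from h import *
c=dict(np.load("top0.npz"));p=cloud(c)*1000;h=hsv(c)
t=np.radians(-7.05);ex=np.array([np.cos(t),np.sin(t)]);ey=np.array([-np.sin(t),np.cos(t)]);O=np.array([603.9,111.])
J=lambda q:np.c_[(np.atleast_2d(q)[:,:2]-O)@ex,(np.atleast_2d(q)[:,:2]-O)@ey].round(1)
cr=lambda u,v:(215+(u+.5)/5-.5,145+(v+.5)/5-.5)
for n,uv,z in[("far L",cr(136,90),.048),("far R",cr(721,174),.048),("slot far",cr(341,120),.048),("slot near",cr(336,155),.048),("base nearL",cr(97,392),.012),("base nearR",cr(680,474),.012)]:
    print(n,J(ray(c,[uv],z)*1000))
m=(((h[...,0]<6)|(h[...,0]>172))&(h[...,1]>170));m[:, :250]=0;m[:180]=0;m[:,270:]=0;m[200:]=0
q=p[m];print("red",len(q),np.c_[J(q),q[:,2].round(1)].tolist())
m=p[165:195,250:272].reshape(-1,3);s=np.c_[J(m),m[:,2].round()];s=s[s[:,2]>20]
for a in s[(abs(s[:,1]-93)<6)][::4]:print(a.tolist(),end=' ')
d=dict(np.load("side0.npz"));hs=hsv(d);m=(((hs[...,0]<6)|(hs[...,0]>172))&(hs[...,1]>150));m[:165]=0;m[200:]=0;m[:,:330]=0;m[:,375:]=0
q=cloud(d)[m]*1000;print("\nside red",np.c_[J(q),q[:,2].round(1)].tolist())
print("strip J",J([571.3,73.5]))
```

```text
far L [[ 67.3 148.9]]
far R [[  66.8 -150.7]]
slot far [[66.9 43.5]]
slot near [[48.4 43.1]]
base nearL [[-83.7 148.2]]
base nearR [[ -82.5 -152.2]]
red 27 [[8.5, 97.9, 77.6], [8.5, 95.1, 79.4], [6.3, 97.6, 76.4], [6.7, 95.3, 76.2], [6.6, 92.5, 78.1], [6.8, 89.9, 79.2], [7.9, 88.1, 75.8], [7.8, 85.4, 77.7], [2.6, 96.2, 82.1], [3.4, 94.1, 80.1], [4.0, 91.9, 79.1], [4.6, 89.8, 77.7], [5.2, 87.5, 76.8], [5.4, 85.0, 77.2], [0.5, 98.7, 79.1], [0.9, 96.3, 78.8], [1.2, 93.9, 78.8], [1.7, 91.6, 78.2], [1.7, 88.9, 80.0], [2.7, 87.1, 76.9], [2.6, 84.3, 79.1], [-1.8, 95.7, 80.0], [-1.2, 93.6, 78.5], [-1.1, 90.9, 79.9], [-0.4, 88.9, 78.0], [-0.3, 86.2, 79.4], [0.4, 84.1, 77.5]]
[66.4, 98.5, 55.0] [68.5, 89.0, 52.0] [65.2, 90.8, 53.0] [62.3, 92.8, 53.0] [60.8, 95.8, 48.0] [56.4, 97.0, 53.0] [53.7, 96.4, 54.0] [51.3, 98.8, 52.0] [51.8, 88.2, 56.0] [49.7, 90.8, 52.0] [42.4, 92.6, 68.0] [40.0, 94.9, 66.0] [37.2, 97.0, 66.0] [38.6, 87.1, 66.0] [36.1, 89.5, 65.0] [32.6, 91.0, 67.0] [29.5, 92.8, 68.0] [26.6, 94.9, 68.0] [24.2, 97.2, 66.0] [25.4, 87.3, 67.0] [22.1, 91.7, 68.0] [18.9, 93.4, 69.0] [15.6, 
[... 168 characters left out ...]
6.0, 76.0] [-4.4, 97.0, 68.0] [-5.4, 95.0, 63.0] 
side red [[2.1, 94.1, 81.9], [4.7, 96.7, 80.7], [7.1, 101.7, 78.2], [-7.6, 236.6, 0.9], [2.3, 92.1, 80.0], [5.0, 91.8, 80.3], [7.6, 93.6, 79.5], [10.1, 99.2, 76.6], [13.0, 92.6, 80.4], [-0.2, 90.8, 77.5], [2.8, 84.2, 81.3], [5.4, 86.4, 80.2], [7.8, 90.7, 78.0], [10.6, 89.4, 79.0], [13.1, 92.2, 77.6], [2.8, 85.7, 77.4], [5.7, 81.9, 79.7], [8.1, 86.2, 77.5], [10.9, 84.1, 78.8], [3.0, 84.4, 75.1], [5.7, 84.0, 75.5], [8.4, 82.6, 76.4], [11.0, 83.4, 76.2], [3.1, 85.0, 71.7], [5.8, 84.6, 72.1], [8.5, 83.1, 73.1], [3.2, 84.6, 68.9], [5.8, 86.0, 68.3], [0.7, 83.2, 66.4], [3.2, 86.4, 64.8], [5.9, 86.2, 65.1], [6.1, 85.7, 62.3]]
strip J [[-27.8 -41.2]]
```

```bash
cat >> h.py <<'E'
t=-.123;ex=np.array([np.cos(t),np.sin(t)]);ey=np.array([-np.sin(t),np.cos(t)]);O=np.array([605.4,109.6])
def toJ(q):
    q=np.atleast_2d(q);return np.c_[(q[:,:2]-O)@ex,(q[:,:2]-O)@ey,q[:,2:]].round(1)
def W(x,y):return O+x*ex+y*ey
def where():
    from station import ctrl
    o=ctrl.get_obs();print(round(o["time_s"],2),"J",toJ(o["ee_pos"]*1000),"yaw-err",round(o["eef_rot"][2]-t,4),o["eef_rot"].round(3),"F",o["force"].round(1),round(o["grip_width"],4))
E
python3 - <<'E'
from h import *
P=np.vstack([cloud(dict(np.load(f"{n}0.npz"))).reshape(-1,3) for n in("top","side")])
for x in np.arange(0,.9,.1):
    print(round(x,1),[(round(y,1),int(1000*np.percentile(q,99.5)) if len(q)>20 else None) for y in np.arange(-.6,.4,.1) for q in [P[(P[:,0]>=x)&(P[:,0]<x+.1)&(P[:,1]>=y)&(P[:,1]<y+.1),2]]])
print("stop pre",W(-2,93))
E
```

```text
0.0 [(np.float64(-0.6), -730), (np.float64(-0.5), None), (np.float64(-0.4), None), (np.float64(-0.3), None), (np.float64(-0.2), 20), (np.float64(-0.1), 306), (np.float64(-0.0), 307), (np.float64(0.1), 13), (np.float64(0.2), -291), (np.float64(0.3), -289)]
0.1 [(np.float64(-0.6), -730), (np.float64(-0.5), None), (np.float64(-0.4), None), (np.float64(-0.3), 136), (np.float64(-0.2), 525), (np.float64(-0.1), 405), (np.float64(-0.0), 281), (np.float64(0.1), 258), (np.float64(0.2), -293), (np.float64(0.3), -290)]
0.2 [(np.float64(-0.6), None), (np.float64(-0.5), None), (np.float64(-0.4), 14), (np.float64(-0.3), 139), (np.float64(-0.2), 524), (np.float64(-0.1), 515), (np.float64(-0.0), 495), (np.float64(0.1), 266), (np.float64(0.2), -732), (np.float64(0.3), -729)]
0.3 [(np.float64(-0.6), None), (np.float64(-0.5), None), (np.float64(-0.4), 136), (np.float64(-0.3), 138), (np.float64(-0.2), 138), (np.float64(-0.1), 215), (np.float64(-0.0), 1030), (np.float64(0.1), 12), (np.float64(0.2), 3), (np.float64(0.3), -1)]
0.4 [(np.float64(-0.6), None), (np.float64(-0.5), 8), (np.float64(-0.4), 58), (np
[... 476 characters left out ...]
14), (np.float64(-0.3), 13), (np.float64(-0.2), 27), (np.float64(-0.1), 50), (np.float64(-0.0), 50), (np.float64(0.1), 78), (np.float64(0.2), 79), (np.float64(0.3), 28)]
0.7 [(np.float64(-0.6), 118), (np.float64(-0.5), 298), (np.float64(-0.4), 115), (np.float64(-0.3), 14), (np.float64(-0.2), 63), (np.float64(-0.1), 63), (np.float64(-0.0), 42), (np.float64(0.1), 124), (np.float64(0.2), 15), (np.float64(0.3), 18)]
0.8 [(np.float64(-0.6), 296), (np.float64(-0.5), 297), (np.float64(-0.4), 118), (np.float64(-0.3), 101), (np.float64(-0.2), 64), (np.float64(-0.1), 61), (np.float64(-0.0), 271), (np.float64(0.1), 272), (np.float64(0.2), 17), (np.float64(0.3), 16)]
stop pre [614.82528831 202.14276817]
```

{"fn": "servo_tool", "kwargs": {"plan": [[0, 0, 0, -0.012, 0, 0, 0.0463], [0, 0, 0, -0.012, 0, 0, 0.0463], [0, 0, 0, -0.012, 0, 0, 0.0463], [0, 0, 0, -0.012, 0, 0, 0.0463], [0, 0, 0, -0.012, 0, 0, 0.0463], [0, 0, 0, -0.012, 0, 0, 0.0463], [0, 0, 0, -0.012, 0, 0, 0.0463], [0, 0, 0, -0.012, 0, 0, 0.0463]]}}

```text
time_s: 1.1
ee_pos: [0.1344, -0.5332, 0.3015]
eef_rot: [-3.141, 0.0, -0.125]
force: [0.2, -0.6, 1.1]
grip_width: 0.0178
grip_force: 0.0
```

{"fn": "servo_tool", "kwargs": {"plan": [[0, 0.037, -0.021, 0, 0, 0, 0], [0, 0.037, -0.021, 0, 0, 0, 0], [0, 0.037, -0.021, 0, 0, 0, 0], [0, 0.037, -0.021, 0, 0, 0, 0], [0, 0.037, -0.021, 0, 0, 0, 0], [0, 0.037, -0.021, 0, 0, 0, 0], [0, 0.037, -0.021, 0, 0, 0, 0], [0, 0.037, -0.021, 0, 0, 0, 0]]}}

```text
time_s: 2.1
ee_pos: [0.45, -0.4024, 0.3011]
eef_rot: [-3.141, 0.001, -0.124]
force: [0.7, -0.2, 0.6]
grip_width: 0.0005
grip_force: 0.0
```

```bash
python3 -c "
from h import *;where()"
```

```text
2.1 J [[ -91.4 -527.2  301.1]] yaw-err -0.0006 [-3.141e+00  1.000e-03 -1.240e-01] F [ 0.7 -0.2  0.6] 0.0005
```

{"fn": "servo_tool", "kwargs": {"plan": [[0, 0.0056, -0.0388, 0, 0, 0, 0], [0, 0.0056, -0.0388, 0, 0, 0, 0], [0, 0.0056, -0.0388, 0, 0, 0, 0], [0, 0.0056, -0.0388, 0, 0, 0, 0], [0, 0.0056, -0.0388, 0, 0, 0, 0], [0, 0.0056, -0.0388, 0, 0, 0, 0], [0, 0.0056, -0.0388, 0, 0, 0, 0], [0, 0.0056, -0.0388, 0, 0, 0, 0]]}}

```text
time_s: 3.1
ee_pos: [0.5316, -0.0993, 0.3012]
eef_rot: [-3.142, 0.001, -0.124]
force: [0.4, 0.0, -0.2]
grip_width: 0.0002
grip_force: 0.0
```

{"fn": "servo_tool", "kwargs": {"plan": [[0, 0.0056, -0.0388, 0.022, 0, 0, 0], [0, 0.0056, -0.0388, 0.022, 0, 0, 0], [0, 0.0056, -0.0388, 0.022, 0, 0, 0], [0, 0.0056, -0.0388, 0.022, 0, 0, 0], [0, 0.0056, -0.0388, 0.022, 0, 0, 0], [0, 0.0056, -0.0388, 0.022, 0, 0, 0], [0, 0.0056, -0.0388, 0.022, 0, 0, 0], [0, 0.0056, -0.0388, 0.022, 0, 0, 0]]}}

```text
time_s: 4.1
ee_pos: [0.6143, 0.2031, 0.1243]
eef_rot: [3.141, 0.001, -0.124]
force: [0.7, 0.1, 0.4]
grip_width: 0.0001
grip_force: 0.0
```

Run:
```python
from h import *;where()
from station import ctrl
c=ctrl.camera("wrist");np.savez("wrist1.npz",**c);cv2.imwrite("pics/wrist1.png",c["pixels"][:,:,::-1]);print(toJ(c["pose"][:3,3]*1000))
```

```text
4.1 J [[ -2.6  93.9 124.3]] yaw-err -0.0006 [ 3.141e+00  1.000e-03 -1.240e-01] F [0.7 0.1 0.4] 0.0001
[[ 76.7  94.1 304.1]]
```

View pics/wrist1.png

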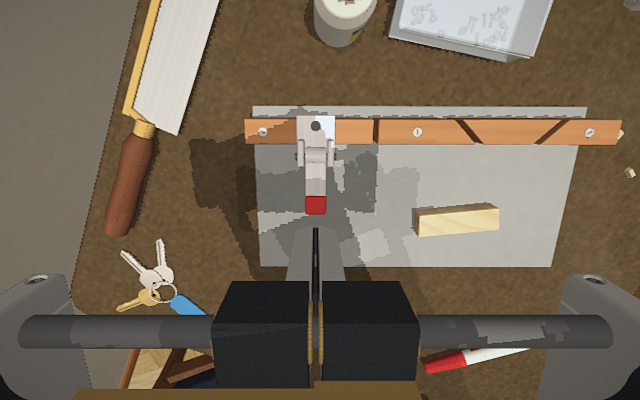

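The wrist view shows the foot at (316,205) directly ahead of the shut tips at (316,230). The square slot is at (376,131), the fence ends are at x≈245 and 621, and the strip is at (455,220).

Run:
```python
from h import *
c=dict(np.load("wrist1.npz"));h=hsv(c)
for n,uv,z in[("farL",(246,119.5),48),("nearL",(246,143.5),48),("farR",(620,120.5),48),("nearR",(621,144.5),48),("slot",(376.5,131),48),("strip",(456,205),30)]:print(n,toJ(ray(c,[uv],z/1000)*1000))
m=((h[...,0]<15)&(h[...,1]>90)&(h[...,2]>120)).astype(np.uint8);
for u in(280,350,400,450,520,580):
    v=np.nonzero(m[105:160,u])[0]+105;print(u,v.min(),v.max(),toJ(ray(c,[(u,v.min()-.5)],.048)*1000)[0],toJ(ray(c,[(u,v.max()+.5)],.048)*1000)[0])
r=((h[...,0]<6)|(h[...,0]>172))&(h[...,1]>150);r[:185]=0;r[225:]=0;r[:,:295]=0;r[:,340:]=0
v,u=np.nonzero(r);print("foot",u.min(),u.max(),v.min(),v.max(),toJ(ray(c,[(u.mean(),v.mean())],.078)*1000))
q=cloud(c)[r]*1000;print(toJ(np.median(q,0)))
```

```text
farL [[ 65.2 149.1  48. ]]
nearL [[ 46.3 150.2  48. ]]
farR [[  64.  -146.9   48. ]]
nearR [[  45.1 -152.7   48. ]]
slot [[56.1 45.3 48. ]]
strip [[-11.9 -34.1  30. ]]
280 119 142 [ 65.9 122.1  48. ] [ 47.1 122.7  48. ]
350 119 143 [65.8 66.8 48. ] [46.2 66.2 48. ]
400 119 143 [65.8 27.3 48. ] [46.1 25.8 48. ]
450 120 143 [ 65.  -12.3  48. ] [ 46.1 -14.5  48. ]
520 119 144 [ 65.7 -67.5  48. ] [ 45.2 -71.2  48. ]
580 120 144 [  64.8 -115.1   48. ] [  45.1 -119.6   48. ]
foot 305 325 196 213 [[ 4.1 94.5 78. ]]
[[ 4.5 94.5 79.4]]
```

{"fn": "servo_tool", "kwargs": {"plan": [[0, 0, 0.001, 0.018, 0, 0, 0], [0, 0.0006, 0, 0.018, 0, 0, 0], [0, 0, 0, 0.006, 0, 0, 0], [0, 0, 0, 0.006, 0, 0, 0], [0, -0.0025, 0, 0.005, 0, 0, 0], [0, -0.0025, 0, 0.005, 0, 0, 0], [0, -0.0015, 0, 0.0055, 0, 0, 0], [0, -0.001, 0, 0.0055, 0, 0, 0]]}}

```text
time_s: 5.15
ee_pos: [0.6072, 0.2019, 0.0562]
eef_rot: [-3.141, -0.0, -0.123]
force: [0.9, 0.4, 0.3]
grip_width: 0.0005
grip_force: 0.2
```

{"fn": "servo_tool", "kwargs": {"plan": [[0, 0.0015, 0, 0.007, 0, 0, 0], [0, 0.003, 0, 0.007, 0, 0, 0], [0, 0.0045, 0, 0.006, 0, 0, 0], [0, 0.0045, 0, 0.005, 0, 0, 0], [0, 0.0045, 0, 0.003, 0, 0, 0], [0, 0.0045, 0, 0.003, 0, 0, 0], [0, 0.002, 0, 0.001, 0, 0, 0], [0, 0.001, 0, 0, 0, 0, 0]]}}

```text
time_s: 6.15
ee_pos: [0.6327, 0.1986, 0.0244]
eef_rot: [3.142, 0.0, -0.124]
force: [-1.0, -0.8, -1.2]
grip_width: 0.0004
grip_force: 0.5
```

```bash
python3 -c "
from h import *;where()"
```

```text
6.15 J [[16.1 91.7 24.4]] yaw-err -0.0007 [ 3.142  0.    -0.124] F [-1.  -0.8 -1.2] 0.0004
```

{"fn": "servo_tool", "kwargs": {"plan": [[0, 0.001, 0, 0, 0, 0, 0], [0, 0.001, 0, 0, 0, 0, 0], [0, 0.001, 0, 0, 0, 0, 0], [0, 0, 0, 0, 0, 0, 0], [0, 0, 0, 0, 0, 0, 0], [0, 0, 0, 0, 0, 0, 0], [0, 0, 0, 0, 0, 0, 0], [0, 0, 0, 0, 0, 0, 0]]}}

```text
time_s: 7.15
ee_pos: [0.6349, 0.1984, 0.0244]
eef_rot: [3.141, 0.002, -0.123]
force: [-6.4, -0.0, 2.3]
grip_width: 0.0005
grip_force: 3.4
```

{"fn": "servo_tool", "kwargs": {"plan": [[0, 0.001, 0, 0, 0, 0, 0], [0, 0, 0, 0, 0, 0, 0], [0, 0.001, 0, 0, 0, 0, 0], [0, 0, 0, 0, 0, 0, 0], [0, 0, 0, 0, 0, 0, 0], [0, -0.012, 0, 0, 0, 0, 0], [0, -0.02, 0, 0, 0, 0, 0], [0, -0.02, 0, 0, 0, 0, 0]]}}

```text
time_s: 8.15
ee_pos: [0.5857, 0.2045, 0.0247]
eef_rot: [-3.141, -0.001, -0.124]
force: [0.6, 0.3, 0.4]
grip_width: 0.0004
grip_force: 0.0
```

Run:
```python
from h import *;where()
from station import ctrl
c=ctrl.camera("side");np.savez("side2.npz",**c)
cv2.imwrite("pics/side2.png",cv2.resize(c["pixels"][150:260,280:420,::-1],None,fx=5,fy=5,interpolation=cv2.INTER_CUBIC))
d=ctrl.camera("top");np.savez("top2.npz",**d);h=hsv(d)
m=(h[...,0]>15)&(h[...,0]<35)&(h[...,1]>70)&(h[...,2]>140)
r,b,me,k=rect(d,m,.03,(285,198,345,225));print(k,r,toJ(np.c_[b,b[:,0]*0+30]),toJ([[*r[0],30]]))
for n,x in(("side",c),("top",d)):
  h=hsv(x);m=((h[...,0]<6)|(h[...,0]>172))&(h[...,1]>150);p=cloud(x)*1000;j=toJ(p.reshape(-1,3)).reshape(400,640,3)
  m&=(abs(j[...,1]-93)<15)&(abs(j[...,0]-20)<40)&(j[...,2]>10)
  print(n,m.sum(),j[m].min(0) if m.any() else 0,np.median(j[m],0),j[m].max(0) if m.any() else 0)
```

```text
8.15 J [[-31.1  91.7  24.7]] yaw-err -0.0007 [-3.141e+00 -1.000e-03 -1.240e-01] F [0.6 0.3 0.4] 0.0004
274 ((571.0599365234375, 73.72645568847656), (73.80622100830078, 23.74196434020996), 88.7171630859375) [[-37.8 -77.7  30. ]
 [-14.2 -75.3  30. ]
 [-21.6  -1.9  30. ]
 [-45.2  -4.3  30. ]] [[-29.7 -39.8  30. ]]
side 17 [29.7 82.5 19. ] [33.5 86.8 23.6] [44.3 97.6 29.7]
top 0 0 [nan nan nan] 0
  return _methods._mean(a, axis=axis, dtype=dtype,
  ret = um.true_divide(
```

View pics/side2.png

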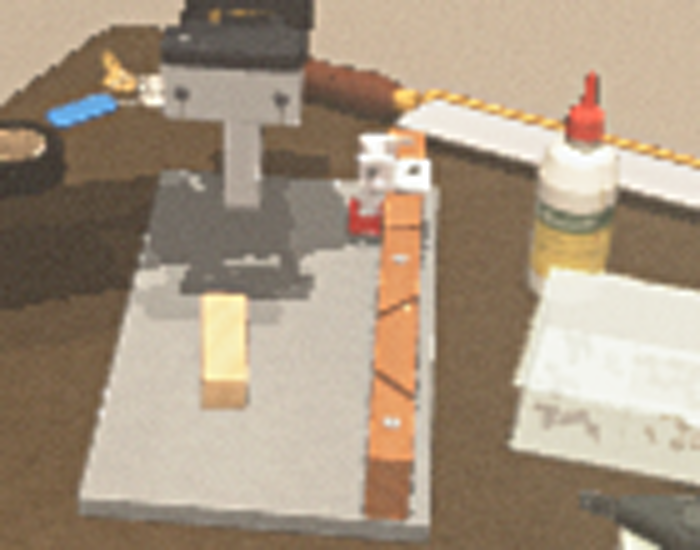

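The stop now hangs fully down, with its red foot at crop (365,217) in front of the fence. The strip hasn't moved and is at crop (225,345).

{"fn": "servo_tool", "kwargs": {"plan": [[0, -0.0155, 0, 0, 0, 0, 0], [0, -0.0155, 0, 0.004, 0, 0, 0], [38, 0, 0.0264, 0, 0, 0, 0], [38, 0, 0.0264, 0, 0, 0, 0], [38, 0, 0.0264, 0, 0, 0, 0], [38, 0, 0.0264, 0, 0, 0, 0], [38, 0, 0.0264, 0, 0, 0, 0], [38, 0, 0, 0, 0, 0, 0]]}}

```text
time_s: 9.25
ee_pos: [0.5398, 0.0759, 0.0208]
eef_rot: [-3.142, -0.001, -0.126]
force: [-0.1, 0.4, 0.2]
grip_width: 0.0355
grip_force: 0.0
```

{"fn": "servo_tool", "kwargs": {"plan": [[38, 0.006, 0, 0, 0, 0, 0], [38, 0.005, 0, 0, 0, 0, 0], [38, 0.005, 0, 0, 0, 0, 0], [38, 0.005, 0, 0, 0, 0, 0], [38, 0.005, 0, 0, 0, 0, 0], [38, 0.005, 0, 0, 0, 0, 0], [38, 0.005, 0, 0, 0, 0, 0], [38, 0.005, 0, 0, 0, 0, 0]]}}

```text
time_s: 10.25
ee_pos: [0.58, 0.0722, 0.0205]
eef_rot: [-3.142, -0.0, -0.124]
force: [-0.6, -1.0, 0.1]
grip_width: 0.0355
grip_force: 0.1
```

```bash
python3 -c "
from h import *;where()"
```

```text
10.25 J [[-20.7 -40.3  20.5]] yaw-err -0.0007 [-3.142 -0.    -0.124] F [-0.6 -1.   0.1] 0.0355
```

{"fn": "servo_tool", "kwargs": {"plan": [[38, 0.005, 0, 0, 0, 0, 0], [38, 0.005, 0, 0, 0, 0, 0], [38, 0.005, 0, 0, 0, 0, 0], [38, 0.005, 0, 0, 0, 0, 0], [38, 0.005, 0, 0, 0, 0, 0], [38, 0.004, 0, 0, 0, 0, 0], [38, 0.003, 0, 0, 0, 0, 0], [38, 0.0015, 0, 0, 0, 0, 0]]}}

```text
time_s: 11.25
ee_pos: [0.613, 0.068, 0.0204]
eef_rot: [3.142, 0.0, -0.124]
force: [-0.4, 0.5, 0.5]
grip_width: 0.036
grip_force: 0.3
```

{"fn": "servo_tool", "kwargs": {"plan": [[38, 0.001, 0, 0, 0, 0, 0], [38, 0.001, 0, 0, 0, 0, 0], [38, 0.001, 0, 0, 0, 0, 0], [38, 0, 0, 0, 0, 0, 0], [38, 0, 0, 0, 0, 0, 0], [38, 0, 0, 0, 0, 0, 0], [38, 0, 0, 0, 0, 0, 0], [38, 0, 0, 0, 0, 0, 0]]}}

```text
time_s: 12.25
ee_pos: [0.6151, 0.0679, 0.0204]
eef_rot: [3.141, 0.002, -0.124]
force: [-5.2, 1.2, 3.3]
grip_width: 0.036
grip_force: 3.2
```

```bash
python3 -c "
from h import *;where()"
```

```text
12.25 J [[ 14.7 -40.2  20.4]] yaw-err -0.0005 [ 3.141e+00  2.000e-03 -1.240e-01] F [-5.2  1.2  3.3] 0.036
```

{"fn": "servo_tool", "kwargs": {"plan": [[38, -0.01, 0, 0, 0, 0, 0], [38, -0.01, 0, 0, 0, 0, 0], [0, 0, 0.022, 0, 0, 0, 0], [0, 0, 0.022, 0, 0, 0, 0], [0, 0, 0.022, 0, 0, 0, 0], [0, 0.012, 0, 0, 0, 0, 0], [0, 0.0125, 0, 0, 0, 0, 0], [0, 0.0125, 0, 0, 0, 0, 0]]}}

```text
time_s: 13.25
ee_pos: [0.6255, -0.0002, 0.0204]
eef_rot: [-3.141, -0.0, -0.124]
force: [0.7, -1.1, -0.1]
grip_width: 0.0005
grip_force: 0.0
```

Run:
```python
from h import *;where()
from station import ctrl
c=ctrl.camera("side");np.savez("side3.npz",**c);h=hsv(c)
m=(h[...,0]>15)&(h[...,0]<35)&(h[...,1]>70)&(h[...,2]>140)
j=toJ(cloud(c).reshape(-1,3)*1000).reshape(400,640,3);m&=(abs(j[...,0])<60)&(abs(j[...,1])<110)&(j[...,2]>10)
q=j[m];print(len(q),q.min(0),q.max(0),cv2.minAreaRect(q[q[:,2]>26][:,:2].astype(np.float32)))
cv2.imwrite("pics/side3.png",cv2.resize(c["pixels"][150:260,280:420,::-1],None,fx=5,fy=5,interpolation=cv2.INTER_CUBIC))
```

```text
13.25 J [[  33.5 -106.5   20.4]] yaw-err -0.0009 [-3.141 -0.    -0.124] F [ 0.7 -1.1 -0.1] 0.0005
222 [ -26.6 -109.8   14.1] [ 59.  -52.6 386.3] ((14.816522598266602, -83.2718505859375), (85.47918701171875, 56.76988983154297), 3.626572608947754)
```

View pics/side3.png

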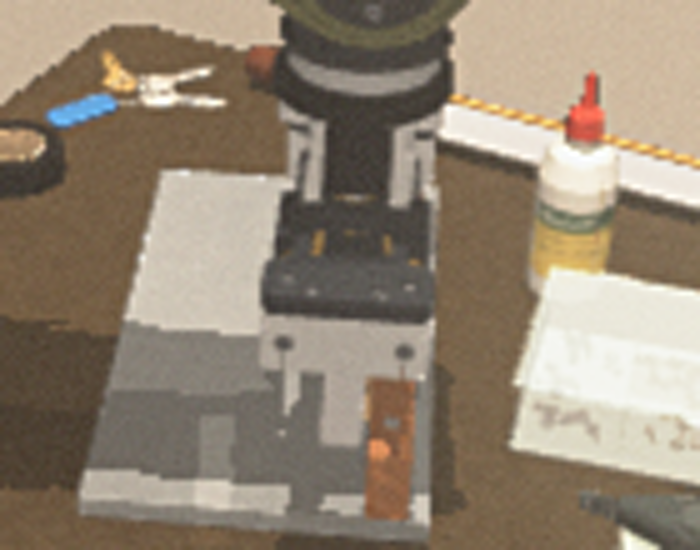

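The hand hides the strip in this view. The tip is in front of the fence at crop (345,440). I'll check how low the finger holders hang before pushing towards the clevis.

Run:
```python
from h import *
for n,tcp in(("wrist1",[-2.6,93.9,124.3]),("side2",[-31.1,91.7,24.7])):
    c=dict(np.load(n+".npz"));j=toJ(cloud(c).reshape(-1,3)*1000)-np.array(tcp)
    j=j[(abs(j[:,0])<45)&(abs(j[:,1])<110)&(j[:,2]>5)&(j[:,2]<140)] if n=="wrist1" else j[(abs(j[:,0])<45)&(abs(j[:,1])<60)&(j[:,2]>10)&(j[:,2]<140)]
    for z in range(5,140,10):
        q=j[(j[:,2]>=z)&(j[:,2]<z+10)]
        if len(q)>8:print(n,z,len(q),np.percentile(q,[3,97],axis=0)[:,:2].round().tolist())
```

```text
wrist1 5 257 [[7.0, -11.0], [9.0, 12.0]]
wrist1 15 321 [[7.0, -11.0], [9.0, 12.0]]
wrist1 25 398 [[7.0, -11.0], [9.0, 12.0]]
wrist1 35 486 [[7.0, -11.0], [9.0, 12.0]]
wrist1 45 635 [[-2.0, -11.0], [9.0, 12.0]]
wrist1 55 613 [[7.0, -12.0], [9.0, 12.0]]
wrist1 65 208 [[-2.0, -2.0], [9.0, 2.0]]
wrist1 75 10 [[8.0, -2.0], [10.0, 2.0]]
wrist1 95 4437 [[-8.0, -76.0], [33.0, 77.0]]
wrist1 105 17845 [[1.0, -73.0], [33.0, 74.0]]
wrist1 115 28122 [[14.0, -72.0], [33.0, 73.0]]
wrist1 125 3184 [[17.0, -61.0], [29.0, 60.0]]
side2 5 13 [[-7.0, -13.0], [10.0, 7.0]]
side2 15 22 [[-7.0, -14.0], [11.0, 9.0]]
side2 25 28 [[-7.0, -15.0], [10.0, 8.0]]
side2 35 26 [[-7.0, -15.0], [10.0, 5.0]]
side2 45 25 [[-7.0, -16.0], [10.0, 3.0]]
side2 55 13 [[-7.0, -16.0], [9.0, -10.0]]
side2 105 9 [[27.0, -25.0], [34.0, 56.0]]
side2 115 90 [[-31.0, -20.0], [34.0, 54.0]]
side2 125 32 [[-15.0, -34.0], [25.0, 58.0]]
side2 135 46 [[-18.0, -57.0], [25.0, 50.0]]
```

{"fn": "servo_tool", "kwargs": {"plan": [[0, 0, -0.008, 0, 0, 0, 0], [0, 0, -0.006, 0, 0, 0, 0], [0, 0, -0.006, 0, 0, 0, 0], [0, 0, -0.006, 0, 0, 0, 0], [0, 0, -0.006, 0, 0, 0, 0], [0, 0, -0.006, 0, 0, 0, 0], [0, 0, -0.006, 0, 0, 0, 0], [0, 0, -0.006, 0, 0, 0, 0]]}}

```text
time_s: 14.3
ee_pos: [0.6308, 0.0501, 0.0205]
eef_rot: [-3.142, 0.0, -0.124]
force: [-0.6, -0.9, 1.1]
grip_width: 0.0005
grip_force: 0.4
```

{"fn": "servo_tool", "kwargs": {"plan": [[0, 0, -0.006, 0, 0, 0, 0], [0, 0, -0.006, 0, 0, 0, 0], [0, 0, -0.006, 0, 0, 0, 0], [0, 0, -0.006, 0, 0, 0, 0], [0, 0, -0.006, 0, 0, 0, 0], [0, 0, -0.006, 0, 0, 0, 0], [0, 0, -0.005, 0, 0, 0, 0], [0, 0, -0.004, 0, 0, 0, 0]]}}

```text
time_s: 15.3
ee_pos: [0.6363, 0.0947, 0.0205]
eef_rot: [-3.142, -0.0, -0.124]
force: [-0.8, -0.1, 0.4]
grip_width: 0.0005
grip_force: 0.2
```

```bash
python3 -c "
from h import *;where()"
```

```text
15.3 J [[ 32.5 -11.   20.5]] yaw-err -0.0006 [-3.142 -0.    -0.124] F [-0.8 -0.1  0.4] 0.0005
```

Next I'll creep the last 8 mm or so to the stop and watch for contact force.

{"fn": "servo_tool", "kwargs": {"plan": [[0, 0, -0.003, 0, 0, 0, 0], [0, 0, -0.002, 0, 0, 0, 0], [0, 0, -0.001, 0, 0, 0, 0], [0, 0, -0.001, 0, 0, 0, 0], [0, 0, -0.001, 0, 0, 0, 0], [0, 0, 0, 0, 0, 0, 0], [0, 0, 0, 0, 0, 0, 0], [0, 0, 0, 0, 0, 0, 0]]}}

```text
time_s: 16.3
ee_pos: [0.6372, 0.1023, 0.0204]
eef_rot: [3.142, 0.0, -0.124]
force: [-0.4, -0.2, -0.3]
grip_width: 0.0005
grip_force: 0.0
```

{"fn": "servo_tool", "kwargs": {"plan": [[0, 0, -0.001, 0, 0, 0, 0], [0, 0, -0.001, 0, 0, 0, 0], [0, 0, 0, 0, 0, 0, 0], [0, 0, 0, 0, 0, 0, 0], [0, 0, 0, 0, 0, 0, 0], [0, 0, 0, 0, 0, 0, 0], [0, 0, 0, 0, 0, 0, 0], [0, 0, 0, 0, 0, 0, 0]]}}

```text
time_s: 17.3
ee_pos: [0.6375, 0.1043, 0.0204]
eef_rot: [3.142, 0.0, -0.124]
force: [-1.3, -1.7, 0.1]
grip_width: 0.0004
grip_force: 0.7
```

```bash
python3 -c "
from h import *;where()"
```

```text
17.3 J [[32.5 -1.3 20.4]] yaw-err -0.0006 [ 3.142  0.    -0.124] F [-1.3 -1.7  0.1] 0.0004
```

{"fn": "servo_tool", "kwargs": {"plan": [[0, 0, -0.001, 0, 0, 0, 0], [0, 0, 0, 0, 0, 0, 0], [0, 0, -0.001, 0, 0, 0, 0], [0, 0, 0, 0, 0, 0, 0], [0, 0, 0, 0, 0, 0, 0], [0, 0, 0, 0, 0, 0, 0], [0, 0, 0, 0, 0, 0, 0], [0, 0, 0, 0, 0, 0, 0]]}}

```text
time_s: 18.3
ee_pos: [0.6376, 0.1049, 0.0204]
eef_rot: [3.14, 0.001, -0.124]
force: [-2.0, -10.5, 2.0]
grip_width: -0.0001
grip_force: 5.3
```

```bash
python3 -c "
from h import *;where()"
```

```text
18.3 J [[32.5 -0.7 20.4]] yaw-err -0.001 [ 3.14e+00  1.00e-03 -1.24e-01] F [ -2.  -10.5   2. ] -0.0001
```

{"fn": "servo_tool", "kwargs": {"plan": [[0, 0, 0.005, 0, 0, 0, 0], [0, 0, 0.005, 0, 0, 0, 0], [0, -0.02, 0, 0, 0, 0, 0], [0, -0.022, 0, 0, 0, 0, 0], [38, 0, -0.028, 0, 0, 0, 0], [38, 0, -0.028, 0, 0, 0, 0], [38, 0.012, 0, 0, 0, 0, 0], [38, 0.008, 0, 0, 0, 0, 0]]}}

```text
time_s: 19.3
ee_pos: [0.6223, 0.154, 0.0204]
eef_rot: [-3.142, -0.0, -0.124]
force: [0.1, -0.7, 0.6]
grip_width: 0.0346
grip_force: 0.0
```

{"fn": "servo_tool", "kwargs": {"plan": [[38, 0.002, 0, 0, 0, 0, 0], [38, 0.001, 0, 0, 0, 0, 0], [38, 0.001, 0, 0, 0, 0, 0], [38, 0.001, 0, 0, 0, 0, 0], [38, 0, 0, 0, 0, 0, 0], [38, 0, 0, 0, 0, 0, 0], [38, 0, 0, 0, 0, 0, 0], [38, 0, 0, 0, 0, 0, 0]]}}

```text
time_s: 20.3
ee_pos: [0.626, 0.1539, 0.0205]
eef_rot: [3.141, 0.001, -0.124]
force: [-4.7, -0.6, 3.1]
grip_width: 0.0355
grip_force: 2.5
```

```bash
python3 -c "
from h import *;where()"
```

```text
20.3 J [[15.  46.5 20.5]] yaw-err -0.0006 [ 3.141e+00  1.000e-03 -1.240e-01] F [-4.7 -0.6  3.1] 0.0355
```

{"fn": "servo_tool", "kwargs": {"plan": [[38, -0.006, 0, 0, 0, 0, 0], [38, -0.012, 0, 0, 0, 0, 0], [38, -0.012, 0, 0, 0, 0, 0], [0, 0, 0, -0.02, 0, 0, 0], [0, 0, 0, -0.025, 0, 0, 0], [0, 0, 0, -0.025, 0, 0, 0], [0, 0, 0, -0.025, 0, 0, 0], [0, 0, 0, 0, 0, 0, 0]]}}

```text
time_s: 21.3
ee_pos: [0.598, 0.1579, 0.1186]
eef_rot: [-3.14, -0.005, -0.124]
force: [-0.1, 0.1, -1.0]
grip_width: 0.0008
grip_force: 0.0
```

Run:
```python
from h import *;where()
from station import ctrl
c=ctrl.camera("wrist");np.savez("wrist4.npz",**c);cv2.imwrite("pics/wrist4.png",c["pixels"][:,:,::-1])
```

```text
21.3 J [[-13.3  47.1 118.6]] yaw-err -0.0006 [-3.14  -0.005 -0.124] F [-0.1  0.1 -1. ] 0.0008
```

View pics/wrist4.png

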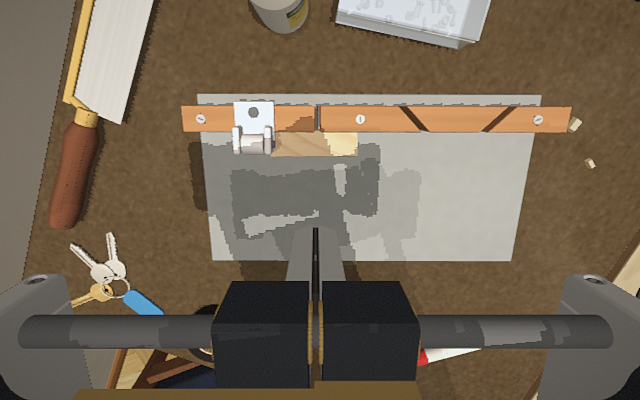

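The strip lies along the fence at (275–357, 132–156) with its left end at the stop. The slot is at (317,119).

Run:
```python
from h import *
c=dict(np.load("wrist4.npz"));R=lambda u,v,z:toJ(ray(c,[(u,v)],z/1000)*1000)[0]
g=c["pixels"].astype(int).sum(2);w=g[109:129,308:328].mean(0);print(w.round())
print("slot",R(317.5,119.5,48),"ends",R(182,106,48),R(571,107,48),R(182,132,48),R(571,133,48))
print("strip end",R(357.5,146,30),"near edge L/R",R(285,156,30),R(350,156,30),"tip",R(316,228,118))
```

```text
[387. 389. 388. 387. 406. 405. 317. 263. 276. 226. 372. 346. 271. 437.
 469. 463. 468. 467. 467. 468.]
slot [55.1 45.8 48. ] ends [ 65.3 149.8  48. ] [  64.2 -148.2   48. ] [ 45.7 152.   48. ] [  44.6 -152.4   48. ]
strip end [32.4 11.8 30. ] near edge L/R [23.9 73.6 30. ] [23.9 17.9 30. ] tip [ -7.  47. 118.]
```

{"fn": "servo_tool", "kwargs": {"plan": [[0, 0.012, 0.0002, 0, 0, 0, 0], [0, 0.014, 0.0003, 0, 0, 0, 0], [0, 0.014, 0.0003, 0, 0, 0, 0], [0, 0.014, 0.0003, 0, 0, 0, 0], [0, 0.0148, 0.0004, 0, 0, 0, 0], [0, 0, 0, 0.015, 0, 0, 0], [0, 0, 0, 0.015, 0, 0, 0], [0, 0, 0, 0.012, 0, 0, 0]]}}

```text
time_s: 22.35
ee_pos: [0.6641, 0.1478, 0.0715]
eef_rot: [3.141, 0.002, -0.123]
force: [0.5, -0.0, -0.6]
grip_width: 0.0007
grip_force: 0.0
```

{"fn": "servo_tool", "kwargs": {"plan": [[0, 0, 0, 0.008, 0, 0, 0], [0, 0, 0, 0.006, 0, 0, 0], [0, 0, 0, 0.004, 0, 0, 0], [0, 0, 0, 0, 0, 0, 0], [0, 0, 0, 0, 0, 0, 0], [0, 0, 0, 0, 0, 0, 0], [0, 0, 0, 0, 0, 0, 0], [0, 0, 0, 0, 0, 0, 0]]}}

```text
time_s: 23.35
ee_pos: [0.6649, 0.1478, 0.0555]
eef_rot: [-3.142, -0.0, -0.124]
force: [0.8, -0.5, -0.5]
grip_width: 0.0004
grip_force: 0.0
```

```bash
python3 -c "
from h import *;where()"
```

```text
23.35 J [[54.4 45.2 55.5]] yaw-err -0.0006 [-3.142 -0.    -0.124] F [ 0.8 -0.5 -0.5] 0.0004
```

{"fn": "servo_tool", "kwargs": {"plan": [[0, 0.0006, 0, 0.0015, 0, 0, 0], [0, 0, 0, 0.0015, 0, 0, 0], [0, 0, 0, 0, 0, 0, 0], [0, 0, 0, 0, 0, 0, 0], [0, 0, 0, 0, 0, 0, 0], [0, 0, 0, 0, 0, 0, 0], [0, 0, 0, 0, 0, 0, 0], [0, 0, 0, 0, 0, 0, 0]]}}

```text
time_s: 24.35
ee_pos: [0.6655, 0.1477, 0.0525]
eef_rot: [3.142, -0.0, -0.124]
force: [0.1, 0.0, -0.6]
grip_width: 0.0004
grip_force: 0.0
```

{"fn": "servo_tool", "kwargs": {"plan": [[0, 0, 0, 0, 0, 0, 0], [0, 0, 0, 0, 0, 0, 0], [0, 0, 0, 0, 0, 0, 0], [0, 0, 0, 0, 0, 0, 0], [0, 0, 0, 0, 0, 0, 0], [0, 0, 0, 0, 0, 0, 0], [0, 0, 0, 0, 0, 0, 0], [0, 0, 0, 0, 0, 0, 0]]}}

```text
time_s: 25.35
ee_pos: [0.6655, 0.1477, 0.0524]
eef_rot: [-3.142, -0.0, -0.124]
force: [0.4, 0.1, 0.3]
grip_width: 0.0002
grip_force: 0.0
```

{"fn": "servo_tool", "kwargs": {"plan": [[0, 0, 0, 0, 0, 0, 0], [0, 0, 0, 0, 0, 0, 0], [0, 0, 0, 0, 0, 0, 0], [0, 0, 0, 0, 0, 0, 0], [0, 0, 0, 0, 0, 0, 0], [0, 0, 0, 0, 0, 0, 0], [0, 0, 0, 0, 0, 0, 0], [0, 0, 0, 0, 0, 0, 0]]}}

```text
time_s: 26.35
ee_pos: [0.6655, 0.1477, 0.0524]
eef_rot: [-3.142, -0.0, -0.124]
force: [-0.1, 0.5, -0.1]
grip_width: 0.0002
grip_force: 0.0
```

Run:
```python
from h import *;where()
from station import ctrl
c=ctrl.camera("wrist")
cv2.imwrite("pics/wrist5.png",c["pixels"][:,:,::-1])
```

```text
26.35 J [[55.  45.2 52.4]] yaw-err -0.0006 [-3.142 -0.    -0.124] F [-0.1  0.5 -0.1] 0.0002
```

View pics/wrist5.png

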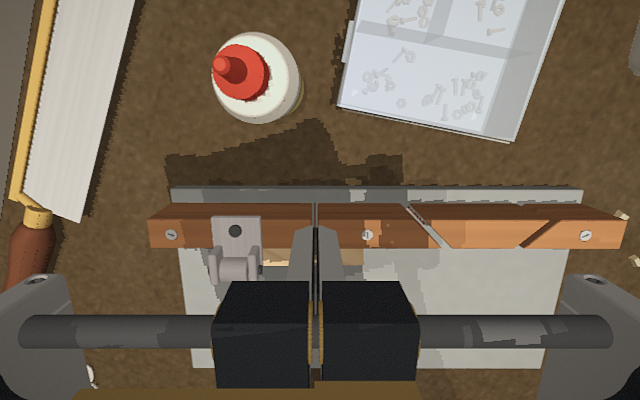

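The shut tips are straight over the square slot at (316,215) and have hovered about 4 mm above it for over two seconds, with no contact force.

```bash
python3 -c "
from station import ctrl;print(ctrl.hand_in())"
```

```text
the job is handed in; nothing more can be done
None
```

I swung the stop fully down, pushed the strip flat to the fence and butted it against the stop. Then I held the fingertips about 4 mm over the square slot for over two seconds and handed the job in at about 26 s; it returned no verdict.

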